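Build the test-sieve stack

ROBOT

A 6-joint arm with a two-finger parallel gripper is mounted at the origin on a cart in front of the work surface, level with it; the furniture and walls round the work are solid. World frame = base frame: x ahead of the robot, y to its left, z up, the work surface at z = 0. Lengths are in mm, angles in rad, forces in N, time in s.
With the tool pointing down it reaches from about 300 to 775 mm from the base axis. Payload 14.6 kg.
Tool frame: the origin (TCP) lies at the very end of the fingers, on their centre line; the grasp point (between the pads) lies 19 mm behind it; z points along the fingers, y is the line along which they close (so a half turn about z gives the same grasp; the last joint's range is limited). The gripper opens to 94 mm and grips with 3 to 60 N. Pads are 16 mm wide; open, the fingers measure 119 mm over their backs; the gripper's body (75 mm by 177 mm) begins 78 mm behind the grasp point.
Start: joints at [1.09, 0.3, 1.521, -0, 1.321, -0.067], TCP at [221.147, 503.57, 178.046] pointing down, gripper open.
Joint ranges: [-3.03, 3.03], [-0.79, 2.21], [0.23, 2.52], [-1.04, 4.18], [0, 3.07], [-2.55, 2.55]. Speed limits (rad/s): [2.22, 2.22, 2.57, 3.14, 3.14, 3.14].

INTERFACE

Orientations are given as [roll, pitch, yaw] about the fixed x, y, z axes, in that order (R = Rz(yaw) Ry(pitch) Rx(roll)).
In Python, from cell import read_state, viewer, manip, models gives the robot as it stands.
- The arm moves only by the tool carry_out, never from a script. Its argument "deltas" is a list of rows, each an object with "dp": the shift along the tool's x, y, z in mm, a list of three; "roll": the turn about the tool's z in degrees; "gripper": the opening, from -1 (shut) to 1 (fully open), so that 0 is half open. In form: [{"dp": [tx, ty, tz], "roll": roll, "gripper": gripper}, ...]. A call has 1 to 12 rows; each row is the pose to reach, as a shift and turn from the pose commanded when the call began, along the tool's axes at that moment; what a row does not reach only later rows make up. A row lasts 1/12 s, in which the tool goes at most 41.7 mm and 7.16 degrees, less where a joint would pass 70% of its speed; a pose out of reach is approached as far as the arm can. A call with a gripper value outside its range is refused whole. The fingers move at their own pace and stop on an object; "newtons" is the grip in N (left out, the last holds). Time passes only in rows, so rows that repeat a pose let the fingers close. It gives the time, the measured TCP pose, the force, the opening and the grip force at its end, in the units of the state.
- read_state(): the state, without advancing time (a new reading comes with each control period).
- viewer.camera(name): name is "scene" or "top"; returns the picture (400x640x3 uint8, red, green, blue); there is no depth.
- viewer.camera_params(name): a dict with "fovy" (degrees; the focal length in pixels is half the picture's height over the tangent of half this angle, whatever the lens; pixels are square), "cx", "cy" (the principal point, pixels), "k1" (the pictures are not rectified: a ray, as slopes to the right and down, at radius r is drawn at 1 + k1 r^2 times it, then the intrinsics apply), "eye" and "attitude" of the camera in the world. Camera axes: x right, y up, looking along -z (the intrinsics and any distortion apply to the point x, -y, -z); pixel columns grow to the right and rows downward; lengths in mm; the calibration is good to about 2 mm. A picture is of the moment at which its call begins. camera_params takes no time and is no camera call.
- manip.sign_off(): hands the job in; it is judged then, once.
Trained networks look in the newest picture that a camera, given by its name, has taken for a name from the list of things; names that differ only in an ending like _2 or _b are one class to them, and where a whole thing is asked for, a point or a joint stands for the part that bears it (a point fixed in the world has none). Each returns a list of dicts, best first, with "p" (0 to 1); they miss things now and then, are a little off and sometimes report something else, mostly with a low value. They report only what shows in the picture. A call takes as long as a camera call. They do not tell look-alikes from the thing itself.
- models.cut_out(camera, label): "region" (400x640 bool, what is visible of it) and "box" ([left, top, right, bottom] in pixels, round what is visible of it).
The state is a dict: "clock": time; "joints": joint angles; "qd": joint speeds; "effort": joint torques, N m; "eef_pos": TCP position; "eef_rot": TCP orientation; "wrist_force": force on the tool from outside, world axes, zero at the start; "moment": the same for the moment, N m; "finger_gap": finger opening in mm; "finger_force": force on a finger pad.
Only numpy, scipy, OpenCV 4.12 (cv2) and the standard library are available. Lean on these libraries where they do the work, as an engineer would, in place of code of your own. Each camera call takes 0.05 s, during which the arm holds its last target. There are 200 camera calls.

TASK

Build the sieve stack on the fixed metal receiver pan: the blue (fine) sieve goes lowest, then the yellow (medium), then the red (coarse), and the green lid with the black knob on top, each seated fully home and level in the one below. Let go of everything, and leave the vial, the tape roll and the rubber stopper where they stand.

Things in the scene. Friction and masses are not known exactly. Their poses are not given: they have to be found in the camera images.
- pan_mouth (a point): Centre of the open mouth (rim level, 32 mm above the worktop) of the receiver pan: a bare metal cup, 62 mm outside and 54 mm inside diameter, open 22 mm deep, on a round dark foot of 90 mm diameter. It is fixed and does not move; z axis up. The lowest sieve's centre lies 7.5 mm above this point when seated.
- sieve_fine_centre (a point): Centre (half-way up, z axis up) of the loose fine sieve: blue ring, steel mesh (2 mm pitch), 33 mm high, 0.09 kg. Ring: upper 24 mm, 62 mm outside, 54 inside diameter, open down to the mesh. Below it a grey skirt, 9 mm high, 51 mm wide tapering to 44, enters the part below until the ring rests on its rim, 7.5 mm below this point. Grip across the ring, fingertips not below it. Adds 24 mm to the stack.
- sieve_medium_centre (a point): Centre (half-way up, z axis up) of the loose medium sieve: yellow ring, steel mesh (4 mm pitch), 33 mm high, 0.09 kg. Ring: upper 24 mm, 62 mm outside, 54 inside diameter, open down to the mesh. Below it a grey skirt, 9 mm high, 51 mm wide tapering to 44, enters the part below until the ring rests on its rim, 7.5 mm below this point. Grip across the ring, fingertips not below it. Adds 24 mm to the stack.
- sieve_coarse_centre (a point): Centre (half-way up, z axis up) of the loose coarse sieve: red ring, steel mesh (6.5 mm pitch), 33 mm high, 0.09 kg. Ring: upper 24 mm, 62 mm outside, 54 inside diameter, open down to the mesh. Below it a grey skirt, 9 mm high, 51 mm wide tapering to 44, enters the part below until the ring rests on its rim, 7.5 mm below this point. Grip across the ring, fingertips not below it. Adds 24 mm to the stack.
- lid_knob (a point): Centre of the upright black knob (24 mm in diameter, 22 mm high; grip it here from above) of the loose green lid: 62 mm in diameter, 37 mm high, 0.06 kg. Below it the same grey tapered skirt, 51 mm wide, 9 mm high, fits into a ring. This point is 26 mm above the underside, 17 mm above the face that rests on the rim; 33.5 mm above the centre of the sieve it sits on. z axis up.
- vial_centre (a point): Bystander, to be left alone: centre of a loose small glass vial with a white screw cap, 28 mm in diameter, 58 mm high, upright.
- tape_roll_centre (a point): Bystander, to be left alone: centre of a loose small roll of black tape lying flat, 54 mm in diameter, 19 mm high.
- stopper_centre (a point): Bystander, to be left alone: centre of a loose pink rubber stopper, 34 mm in diameter, 28 mm high.
Not all that is in view belongs to the job. What is meant by the part that bears lid_knob is not purple, and is the larger of those in its own colour.

How it is judged:
By the outcome, as a careful person would: the job done as asked, in the order asked, and still so for the second after the job is handed in, with the robot touching nothing.
It also fails if it takes over 120 s, if anything falls off the work surface, if the arm or the gripper's body presses on something with over 40 N, if the wrist force passes 120 N, or if a joint passes its speed limit or range.

## Working session

There is one attempt and no reset: what is moved stays moved. The work goes in short steps, Python scripts to look and compute and a tool call to move; the robot and the scene stay as the last step left them, time stands still between calls to the robot, and variables do not carry over. Pictures are saved under pics/ and viewed, at most 14 in all, crops included, and the job is handed in when it is done.

Besides the shell and the picture viewer there is one more tool, called after "Request:" as name([rows], argument=value, ...), one row to a line, values as JSON. carry_out: Moves the arm, as the interface text tells. Its arguments: {"type":"object","properties":{"deltas":{"type":"array"},"newtons":{"type":"number"}},"required":["deltas"]}

```bash
mkdir -p pics; ls
python3 - <<'E'
from cell import read_state, viewer
import cv2
for n in ("scene","top"):
    im=viewer.camera(n); cv2.imwrite(f"pics/{n}0.png",im[:,:,::-1]); print(n,viewer.camera_params(n))
print(read_state())
E
```

```text
pics
scene {'fovy': 43.265766382218764, 'cx': 323.69186081416655, 'cy': 198.81225277949116, 'k1': 0.042735272201481767, 'eye': array([  62.21582252, -461.76450669,  853.10834107]), 'attitude': array([ 0.73074423, -0.01665528, -0.75841992])}
top {'fovy': 53.845775548954, 'cx': 324.8068931370428, 'cy': 204.26794040585364, 'k1': -0.04699852017069786, 'eye': array([ 448.14569419,   38.16351192, 1108.59303191]), 'attitude': array([ 0.09695232, -0.00730421, -1.55510284])}
{'clock': 0.1, 'joints': array([ 1.09039140e+00,  3.00409048e-01,  1.52154142e+00, -1.22237158e-05,
        1.32070932e+00, -6.66054465e-02]), 'qd': array([ 0.00052107, -0.00347087, -0.00265001,  0.00034954,  0.00135094,
       -0.00068212]), 'effort': array([ 7.93696054e-04, -5.32650304e+01, -3.53283334e+01,  7.09290057e-02,
        2.34597491e-02, -3.07264281e-05]), 'eef_pos': array([221.03024299, 503.32947027, 177.53716304]), 'eef_rot': array([-3.14052709e+00, -5.92106673e-05,  2.72779617e+00]), 'wrist_force': array([ 0.21620399,  0.56776966, -0.94632015]), 'moment': array([ 0.00126665, -0.00765643, -0.00567322]), 'finger_force': 0.0, 'finger_gap': 93.84599694747551}
```

View pics/scene0.png

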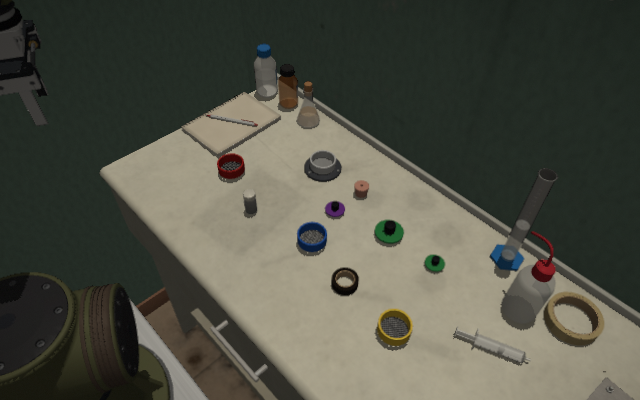

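View pics/top0.png

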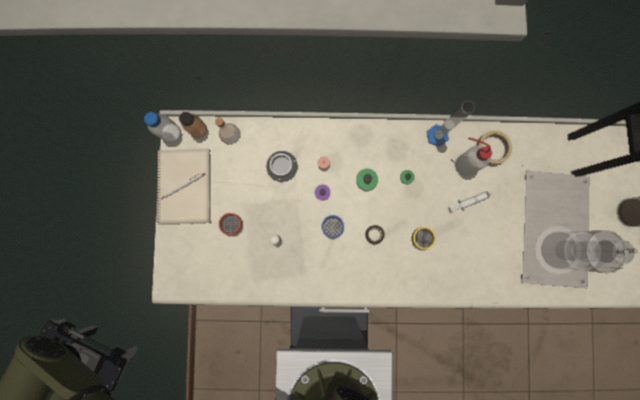

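Candidates for the lid: big green at scene (390,231) / top (367,180), small green at (435,263) / (407,177), and purple at (335,209) / (322,192). The large green one fits the description: it isn't purple and it's the larger of the two green ones. I'll confirm that in a crop while measuring.

```bash
cat > h.py <<'E'
import numpy as np, cv2
from scipy.spatial.transform import Rotation as R
from scipy.optimize import least_squares
from cell import read_state, viewer, manip, models
P={n:viewer.camera_params(n) for n in ("scene","top")}
def proj(n,X):
    p=P[n]; c=(np.atleast_2d(X)-p["eye"])@R.from_euler("xyz",p["attitude"]).as_matrix()
    s=np.c_[c[:,0],-c[:,1]]/-c[:,2:]; s=s*(1+p["k1"]*(s**2).sum(1,keepdims=True))
    return s*(200/np.tan(np.radians(p["fovy"]/2)))+[p["cx"],p["cy"]]
T=np.linspace(0,2*np.pi,60)
def solid(x,y,z,prof):   # prof: (height, radius) rows above base z
    return np.vstack([np.c_[x+r*np.cos(T),y+r*np.sin(T),np.full(60,z+h)] for h,r in prof])
def centroid(poly):
    m=cv2.moments(cv2.convexHull((poly).astype(np.float32))); return np.array([m["m10"],m["m01"]])/m["m00"]
SIEVE=[(0,22),(9,25.5),(9,31),(33,31)]; LID=[(0,22),(9,25.5),(9,31),(15,31),(15,12),(37,12)]
PAN=[(0,45),(6,45),(10,31),(32,31)]; VIAL=[(0,14),(58,14)]; TAPE=[(0,27),(19,27)]; STOP=[(0,17),(28,17)]
def hullc(reg):
    return centroid(np.argwhere(reg)[:,::-1])
def solve(obs,prof,z=0,x0=(450,0)):
    f=lambda q:np.concatenate([centroid(proj(n,solid(q[0],q[1],z,prof)))-c for n,c in obs.items()])
    s=least_squares(f,x0); return s.x,s.fun
E
python3 - <<'E'
from h import *
ims={n:viewer.camera(n) for n in P}
L={"sieve_fine_centre":SIEVE,"sieve_medium_centre":SIEVE,"sieve_coarse_centre":SIEVE,"lid_knob":LID,"vial_centre":VIAL,"tape_roll_centre":TAPE,"stopper_centre":STOP,"pan_mouth":PAN}
for l,pr in L.items():
    obs={}
    for n in P:
        ds=models.cut_out(n,l)
        print(l,n,[(round(d["p"],2),np.round(d["box"]).astype(int).tolist()) for d in ds[:4]])
        if ds: obs[n]=hullc(ds[0]["region"])
    if obs: x,f=solve(obs,pr); print("   ",x.round(1),f.round(1))
cv2.imwrite("pics/lids.png",cv2.resize(ims["scene"][180:290,300:460,::-1],None,fx=5,fy=5,interpolation=2))
E
```

```text
sieve_fine_centre scene [(0.94, [295, 223, 329, 254]), (0.31, [220, 155, 247, 177])]
sieve_fine_centre top [(0.67, [318, 214, 343, 238])]
    [493.5   0. ] [3.3 3.7 4.1 0.5]
sieve_medium_centre scene [(0.93, [376, 310, 412, 346])]
sieve_medium_centre top [(0.67, [413, 229, 437, 252])]
    [478.1   0. ] [-85.2 -82.7 -87.6  -6.3]
sieve_coarse_centre scene [(0.6, [219, 155, 246, 179])]
sieve_coarse_centre top [(0.93, [219, 214, 242, 236])]
    [457.   0.] [ 70.9  84.  105.7  15.3]
lid_knob scene [(0.89, [374, 219, 402, 244]), (0.77, [425, 254, 444, 272]), (0.59, [324, 199, 345, 213])]
lid_knob top [(0.69, [357, 168, 378, 190]), (0.66, [400, 170, 413, 188]), (0.54, [314, 185, 329, 198])]
    [643.4   0. ] [-24.3 -25.2 -29.6  -5.9]
vial_centre scene [(0.54, [243, 188, 259, 214])]
vial_centre top []
    [450.   0.] [49.1 47.5]
tape_roll_centre scene [(0.65, [331, 268, 360, 294])]
tape_roll_centre top [(0.66, [364, 222, 382, 247])]
    [492.2   0. ] [-30.  -36.8 -38.3  -7.4]
stopper_centre scene [(0.74, [353, 178, 368, 201])]
stopper_centre top [(0.63, [318, 155, 328, 170])]
    [ 6.68e+02 -1.00e-01] [11.3 11.6 13.7  2.1]
pan_mouth scene [(0.61, [307, 148, 339, 180])]
pan_mouth top [(0.83, [268, 150, 298, 178]), (0.65, [365, 226, 385, 244]), (0.51, [318, 156, 328, 173])]
    [618.7   0. ] [34.7 47.8 55.2 16.4]
```

View pics/lids.png

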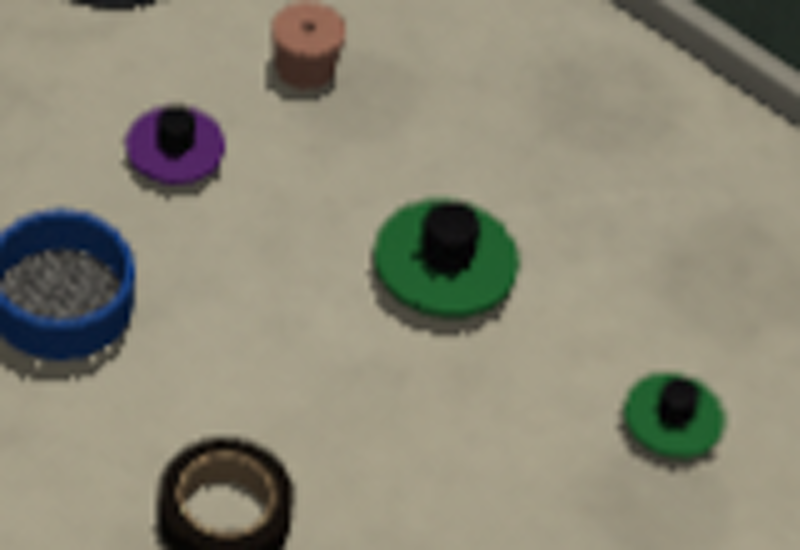

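The crop confirms it: the large green lid with the black knob, at crop (447,255), i.e. scene (390,231), is the one meant. The small green lid and the purple one are decoys. Next I'll fix the solver's step size and use colour masks.

```bash
cat >> h.py <<'E'
RING=[(9,31),(33,31)]; DISC=[(9,31),(15,31)]; CUP=[(8,31),(32,31)]
def solve(obs,prof,z=0,x0=(450,20)):
    f=lambda q:np.concatenate([centroid(proj(n,solid(q[0],q[1],z,prof)))-c for n,c in obs.items()])
    s=least_squares(f,x0,diff_step=.02,x_scale=100.); return s.x,s.fun
HUE={"blue":(105,125),"yellow":(18,35),"red":(-8,6),"green":(55,80)}
def cmask(im,col,box,pad=4):
    l,t,r,b=np.round(box).astype(int); h=cv2.cvtColor(im,cv2.COLOR_RGB2HSV).astype(int)
    a,c=HUE[col]; H=h[...,0]; H=np.where(H>170,H-180,H)
    m=((H>=a)&(H<=c)&(h[...,1]>120)&(h[...,2]>25)).astype(np.uint8)
    k=np.zeros_like(m); k[t-pad:b+pad,l-pad:r+pad]=1; m*=k
    _,lab,st,_=cv2.connectedComponentsWithStats(m); return lab==1+np.argmax(st[1:,4])
E
python3 - <<'E'
from h import *
ims={n:viewer.camera(n) for n in P}
C={"sieve_fine_centre":("blue",RING),"sieve_medium_centre":("yellow",RING),"sieve_coarse_centre":("red",RING),"lid_knob":("green",DISC)}
O={"vial_centre":VIAL,"tape_roll_centre":TAPE,"stopper_centre":STOP,"pan_mouth":PAN}
for l in list(C)+list(O):
    obs={};sz={}
    for n in P:
        ds=models.cut_out(n,l)
        if not ds: continue
        reg=cmask(ims[n],C[l][0],ds[0]["box"]) if l in C else ds[0]["region"]
        obs[n]=hullc(reg); q=np.argwhere(reg); sz[n]=(np.ptp(q,0)+1)[::-1]
    pr=C[l][1] if l in C else O[l]
    x,f=solve(obs,pr)
    exp={n:np.ptp(proj(n,solid(*x,0,pr)),axis=0).round(1).tolist() for n in obs}
    print(l,x.round(1),f.round(1),{n:(sz[n].tolist(),exp[n],obs[n].round(1).tolist()) for n in obs})
E
```

```text
Traceback (most recent call last):
  File "h.py", line 32, in cmask
    _,lab,st,_=cv2.connectedComponentsWithStats(m); return lab==1+np.argmax(st[1:,4])
                                                                  ~~~~~~~~~^^^^^^^^^^
ValueError: attempt to get argmax of an empty sequence
```

```bash
sed -i 's/\[...,1\]>120/[...,1]>70/; s/h\[...,2\]>25/h[...,2]>20/; s/^    _,lab,st.*/    return m>0/; s/"yellow":(18,35)/"yellow":(20,33)/' h.py
cat > m.py <<'E'
from h import *
def run(names):
    ims={n:viewer.camera(n) for n in P}
    C={"sieve_fine_centre":("blue",RING),"sieve_medium_centre":("yellow",RING),"sieve_coarse_centre":("red",RING),"lid_knob":("green",DISC)}
    O={"vial_centre":VIAL,"tape_roll_centre":TAPE,"stopper_centre":STOP,"pan_mouth":PAN}
    for l in names or list(C)+list(O):
        obs={};sz={}
        for n in P:
            ds=models.cut_out(n,l)
            if not ds: continue
            reg=ds[0]["region"]
            if l in C:
                m=cmask(ims[n],C[l][0],ds[0]["box"])
                if m.sum()>60: reg=m
                else: print("few",n,l,m.sum(), cv2.cvtColor(ims[n],cv2.COLOR_RGB2HSV)[reg].mean(0))
            obs[n]=hullc(reg); q=np.argwhere(reg); sz[n]=(np.ptp(q,0)+1)[::-1]
        pr=C[l][1] if l in C else O[l]
        x,f=solve(obs,pr)
        exp={n:np.ptp(proj(n,solid(*x,0,pr)),axis=0).round(1).tolist() for n in obs}
        print(l,x.round(1),f.round(1),{n:(sz[n].tolist(),exp[n],obs[n].round(1).tolist()) for n in obs})
E
python3 -c "from m import *; run(None)"
```

```text
few scene sieve_fine_centre 0 [43.49122807 15.21162281 74.76096491]
few top sieve_fine_centre 58 [ 50.50280899  31.36797753 123.16011236]
sieve_fine_centre [569.4  71.6] [ -4.2  36.6 -21.4 -27.8] {'scene': ([37, 31], [28.4, 28.3], [322.2, 165.6]), 'top': ([21, 23], [22.6, 23.1], [332.0, 226.2])}
sieve_medium_centre [ 465.7 -241.1] [ 0.1  0.3 -0.4 -0.2] {'scene': ([37, 38], [36.1, 38.0], [394.2, 326.6]), 'top': ([24, 23], [24.5, 22.7], [423.6, 237.9])}
sieve_coarse_centre [496.1 293.3] [-0.1  0.3 -0.1 -0.3] {'scene': ([28, 26], [28.1, 25.9], [230.5, 165.5]), 'top': ([23, 23], [24.4, 22.8], [229.9, 223.8])}
few scene lid_knob 0 [128.06593407 115.17216117  75.94505495]
few top lid_knob 0 [137.36666667  74.44444444 137.50555556]
lid_knob [589.3  39.6] [-0.2 -0.2  0.4 -0. ] {'scene': ([20, 17], [28.2, 23.1], [334.7, 208.6]), 'top': ([15, 15], [22.1, 22.2], [321.9, 192.1])}
vial_centre [456.7 167.5] [0. 0.] {'scene': ([15, 26], [15.4, 27.3], [250.0, 201.4])}
tape_roll_centre [ 472.5 -106.4] [-0.  0.] {'top': ([19, 18], [20.2, 19.6], [374.0, 234.6])}
stopper_centre [673.5  39.2] [ 0.3  0.2 -0.4  0.1] {'scene': ([15, 19], [15.8, 19.3], [360.8, 188.6]), 'top': ([14, 13], [12.2, 13.9], [323.3, 162.2])}
pan_mouth [664.  158.6] [-0.2  0.2  0.  -0.3] {'scene': ([38, 31], [37.6, 32.1], [322.2, 165.8]), 'top': ([31, 29], [31.8, 31.5], [280.8, 166.0])}
```

Run:
```python
from h import *
B={("blue",0):{"scene":(295,222,329,253),"top":(320,214,344,238)},("green",1):{"scene":(374,218,405,245),"top":(356,168,379,192)}}
ims={n:viewer.camera(n) for n in P}
for (c,i),b in B.items():
    obs={}
    for n in P:
        m=cmask(ims[n],c,b[n],3); obs[n]=hullc(m); print(n,(np.ptp(np.argwhere(m),0)+1)[::-1],m.sum())
    x,f=solve(obs,DISC if i else RING); print(c,x.round(1),f.round(1),[np.ptp(proj(n,solid(*x,0,DISC if i else RING)),axis=0).round(1) for n in P])
s=read_state(); Rm=R.from_euler("xyz",s["eef_rot"]).as_matrix(); print(Rm.round(3))
```

```text
scene [30 30] 486
top [21 22] 58
blue [494.2  10.7] [-0.1  0.3 -0.1 -0.3] [array([30.1, 30.8]), array([22.7, 22.8])]
scene [29 24] 416
top [20 21] 268
green [628.6 -84.8] [-0.1  0.2 -0.  -0.2] [array([29.6, 24.8]), array([22.2, 22.1])]
[[-0.916  0.402 -0.   ]
 [ 0.402  0.916 -0.   ]
 [ 0.    -0.    -1.   ]]
```

Request:
carry_out([
  {"dp": [-37, -28, 0], "roll": -3, "gripper": 1},
  {"dp": [-74, -56, 0], "roll": -6, "gripper": 1},
  {"dp": [-111, -84, 0], "roll": -9, "gripper": 1},
  {"dp": [-148, -112, 0], "roll": -12, "gripper": 1},
  {"dp": [-185, -140, 0], "roll": -15, "gripper": 1},
  {"dp": [-222, -168, 0], "roll": -18, "gripper": 1},
  {"dp": [-259, -196, 0], "roll": -21, "gripper": 1},
  {"dp": [-296, -225, 0], "roll": -23.7, "gripper": 1},
  {"dp": [-333, -253, 0], "roll": -23.7, "gripper": 1},
  {"dp": [-370, -281, 0], "roll": -23.7, "gripper": 1},
  {"dp": [-400, -305, 0], "roll": -23.7, "gripper": 1},
  {"dp": [-420, -320, 0], "roll": -23.7, "gripper": 1},
])

```text
clock: 3.2
eef_pos: [464.1, 64.2, 178.3]
eef_rot: [3.141, 0.001, 3.141]
wrist_force: [1.0, 0.8, 0.9]
finger_gap: 94.0
finger_force: 0.0
```

Request:
carry_out([
  {"dp": [0, 0, 0], "roll": 0, "gripper": 1},
  {"dp": [0, 0, 0], "roll": 0, "gripper": 1},
])

```text
clock: 3.37
eef_pos: [464.0, 64.7, 177.8]
eef_rot: [3.142, -0.0, 3.138]
wrist_force: [-0.5, 0.3, 0.2]
finger_gap: 94.0
finger_force: 0.0
```

Request:
carry_out([
  {"dp": [-15, -27, 20], "roll": 0, "gripper": 1},
  {"dp": [-30, -54, 50], "roll": 0, "gripper": 1},
  {"dp": [-30, -54, 80], "roll": 0, "gripper": 1},
  {"dp": [-30, -54, 110], "roll": 0, "gripper": 1},
  {"dp": [-30, -54, 110], "roll": 0, "gripper": 1},
  {"dp": [-30, -54, 110], "roll": 0, "gripper": 1},
])

```text
clock: 3.87
eef_pos: [492.8, 13.3, 68.0]
eef_rot: [3.141, -0.002, -3.14]
wrist_force: [-0.1, 0.5, 0.0]
finger_gap: 94.0
finger_force: 0.0
```

Run:
```python
from h import *
ims={n:viewer.camera(n) for n in P}
for n,(l,t,r,b) in {"scene":(232,160,392,280)}.items():
    cv2.imwrite("pics/g1.png",cv2.resize(ims[n][t:b,l:r,::-1],None,fx=5,fy=5,interpolation=2))
print(read_state()["eef_pos"],read_state()["eef_rot"])
```

```text
[494.38517559  13.06608294  70.05476919] [-3.14150694e+00  2.46055444e-03 -3.14046941e+00]
```

View pics/g1.png

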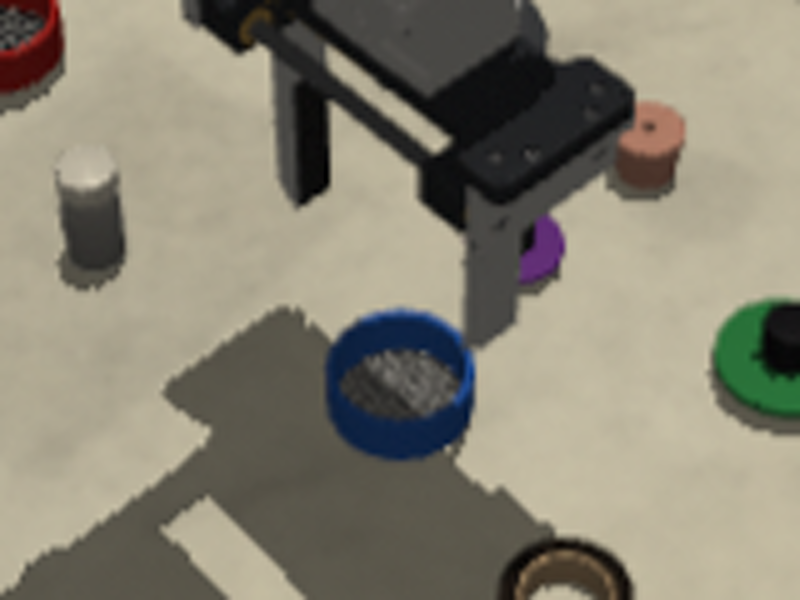

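The gripper straddles the blue sieve (crop 400,385, i.e. scene 312,237), with fingertips at about crop (300,205) and (490,345). I'll check that against the projection.

Run:
```python
from h import *
s=read_state();print(s["eef_pos"]); p=s["eef_pos"]
print((proj("scene",[p+[0,53,0],p-[0,53,0]])-[232,160])*5)
```

```text
[494.38517559  13.06608294  70.05476919]
[[306.78383173 231.35714384]
 [485.44944385 381.89872571]]
```

Run:
```python
from h import *
ims={n:viewer.camera(n) for n in P}; p=read_state()["eef_pos"]; print(p)
out=[]
for n,(l,t) in {"scene":(272,170),"top":(292,190)}.items():
    c=np.ascontiguousarray(cv2.resize(ims[n][t:t+80,l:l+80,::-1],None,fx=5,fy=5,interpolation=2))
    for sy in(47,60,-47,-60):
        for sx in (8,-8):
            q=((proj(n,p+[sx,sy,0])[0]-[l,t]+.5)*5).astype(int); cv2.circle(c,q.tolist(),3,(0,0,255),-1)
    out.append(c)
cv2.imwrite("pics/g2.png",np.hstack(out))
```

```text
[494.4879766   12.7735208   70.07015823]
```

View pics/g2.png

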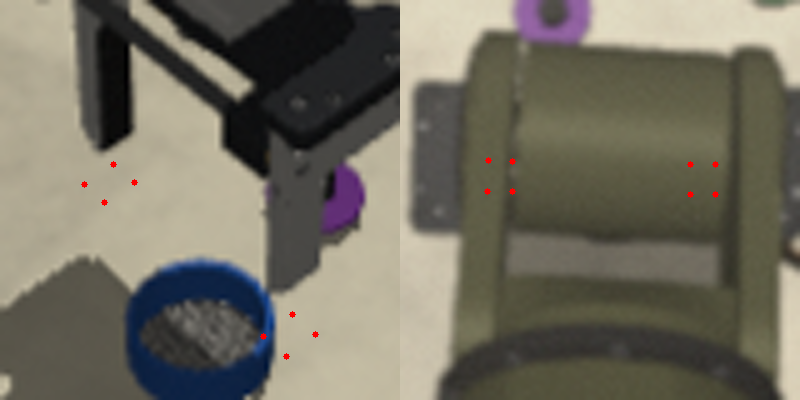

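The top view agrees in x and y, but in the scene view the tips sit about 10 px higher than the reported z implies. I'll compare with the first picture.

Run:
```python
from h import *
p=np.array([221.1,503.5,178.0]); y=np.array([.4019,.9157,0]); x=np.array([-.9157,.4019,0])
im=cv2.imread("pics/scene0.png")[60:160,0:100]; c=cv2.resize(im,None,fx=4,fy=4,interpolation=2)
for dz,col in((0,(0,0,255)),(25,(0,255,0))):
  for sy in(47,60,-47,-60):
    for sx in(8,-8):
        cv2.circle(c,((proj("scene",p+sx*x+sy*y+[0,0,dz])[0]-[0,60]+.5)*4).astype(int).tolist(),3,col,-1)
im2=viewer.camera("scene")[170:250,272:352,::-1]; c2=np.ascontiguousarray(cv2.resize(im2,None,fx=5,fy=5,interpolation=2)); p=read_state()["eef_pos"]
for dz,col in((0,(0,0,255)),(25,(0,255,0))):
  for sy in(47,60,-47,-60):
    for sx in(8,-8):
        cv2.circle(c2,((proj("scene",p+[sx,sy,dz])[0]-[272,170]+.5)*5).astype(int).tolist(),3,col,-1)
cv2.imwrite("pics/g3.png",np.hstack([c,c2]))
```

```text
(no output)
```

View pics/g3.png

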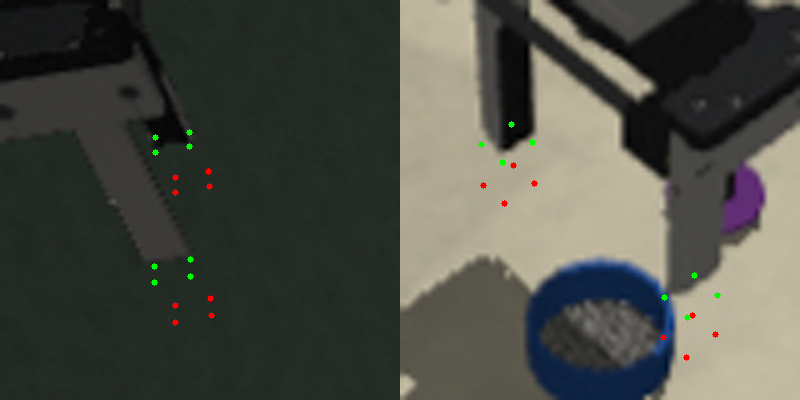

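Both poses show the visible tips about 28–30 mm above the reported TCP. Going down to the nominal height is safe either way, so I'll descend and look at it against the table.

Request:
carry_out([
  {"dp": [0, -2, 20], "roll": 0, "gripper": 1},
  {"dp": [0, -2, 35], "roll": 0, "gripper": 1},
  {"dp": [0, -2, 45], "roll": 0, "gripper": 1},
  {"dp": [0, -2, 52], "roll": 0, "gripper": 1},
  {"dp": [0, -2, 58], "roll": 0, "gripper": 1},
  {"dp": [0, -2, 58], "roll": 0, "gripper": 1},
  {"dp": [0, -2, 58], "roll": 0, "gripper": 1},
])

```text
clock: 4.7
eef_pos: [493.7, 10.3, 10.4]
eef_rot: [-3.142, 0.0, 3.141]
wrist_force: [0.1, -0.2, 0.4]
finger_gap: 94.2
finger_force: 0.0
```

Run:
```python
from h import *
im=viewer.camera("scene"); s=read_state(); p=s["eef_pos"]; print(p,s["wrist_force"])
c=np.ascontiguousarray(cv2.resize(im[185:285,252:372,::-1],None,fx=6,fy=6,interpolation=2))
for dz,col in((0,(0,0,255)),(28,(0,255,0))):
  for sy in(47,60,-47,-60):
    for sx in(8,-8):
        cv2.circle(c,((proj("scene",p+[sx,sy,dz])[0]-[252,185]+.5)*6).astype(int).tolist(),2,col,-1)
cv2.imwrite("pics/g4.png",c)
```

```text
[493.91174769  10.26627233  10.63116432] [ 0.5620428  -0.64612695  0.92185566]
```

View pics/g4.png

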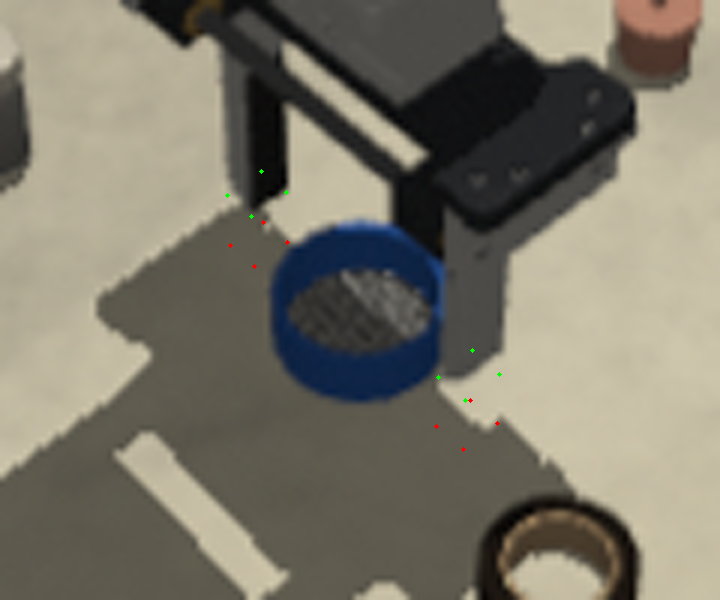

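Request:
carry_out([
  {"dp": [0, 0, 0], "roll": 0, "gripper": 0.6},
  {"dp": [0, 0, 0], "roll": 0, "gripper": 0.4},
  {"dp": [0, 0, 0], "roll": 0, "gripper": 0.25},
  {"dp": [0, 0, 0], "roll": 0, "gripper": 0.25},
  {"dp": [0, 0, 0], "roll": 0, "gripper": 0.25},
  {"dp": [0, 0, 0], "roll": 0, "gripper": 0.25},
], newtons=8)

```text
clock: 5.25
eef_pos: [493.5, 10.3, 10.1]
eef_rot: [-3.142, 0.0, 3.141]
wrist_force: [-0.1, 0.3, 0.2]
finger_gap: 59.6
finger_force: 0.0
```

The gap passed 62 mm with no contact, so the fingers really are higher than reported, or else offset. One look to see which.

Run:
```python
from h import *
im=viewer.camera("scene"); s=read_state(); p=s["eef_pos"]; print(p,s["finger_gap"])
c=np.ascontiguousarray(cv2.resize(im[185:285,252:372,::-1],None,fx=6,fy=6,interpolation=2))
g=s["finger_gap"]/2
for dz,col in((0,(0,0,255)),(33,(0,255,0))):
  for sy in(g,g+13,-g,-g-13):
    for sx in(8,-8):
        cv2.circle(c,((proj("scene",p+[sx,sy,dz])[0]-[252,185]+.5)*6).astype(int).tolist(),2,col,-1)
cv2.imwrite("pics/g5.png",c)
```

```text
[493.55391821  10.23699498  10.08054309] 59.24735782607076
```

View pics/g5.png

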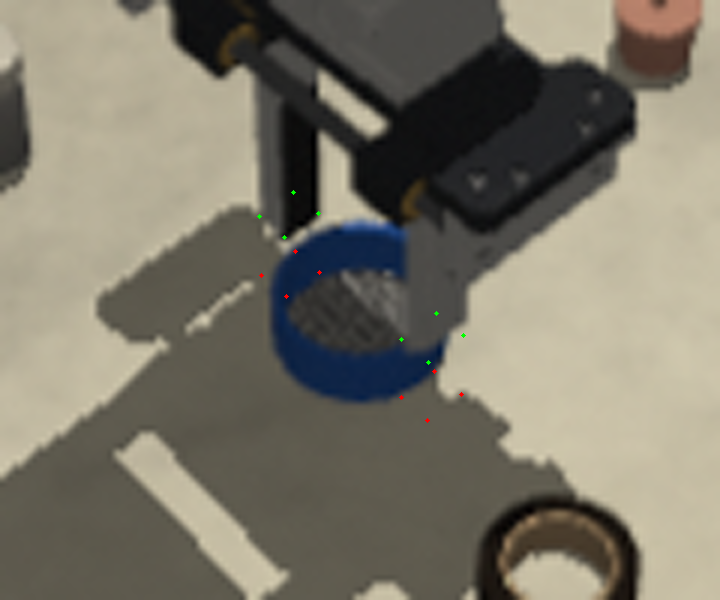

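The marks drawn 33 mm above the reported TCP match the fingertips (left 284,237; right 428,360), so reported z reads about 33 mm low. I'll open, go down, and touch off gently on the table to get the exact offset.

Request:
carry_out([
  {"dp": [0, 0, 0], "roll": 0, "gripper": 0.6},
  {"dp": [0, 0, 0], "roll": 0, "gripper": 1},
  {"dp": [0, 0, 0], "roll": 0, "gripper": 1},
  {"dp": [0, 0, 0], "roll": 0, "gripper": 1},
  {"dp": [0, 0, 0], "roll": 0, "gripper": 1},
  {"dp": [0, 0, 0], "roll": 0, "gripper": 1},
  {"dp": [0, 0, 8], "roll": 0, "gripper": 1},
  {"dp": [0, 0, 15], "roll": 0, "gripper": 1},
  {"dp": [0, 0, 20], "roll": 0, "gripper": 1},
  {"dp": [0, 0, 23], "roll": 0, "gripper": 1},
  {"dp": [0, 0, 23], "roll": 0, "gripper": 1},
  {"dp": [0, 0, 23], "roll": 0, "gripper": 1},
])

```text
clock: 6.3
eef_pos: [493.4, 10.3, -13.2]
eef_rot: [3.142, -0.001, 3.141]
wrist_force: [-0.2, -0.8, -0.2]
finger_gap: 94.0
finger_force: 0.0
```

Request:
carry_out([
  {"dp": [0, 0, 2], "roll": 0, "gripper": 1},
  {"dp": [0, 0, 4], "roll": 0, "gripper": 1},
  {"dp": [0, 0, 4], "roll": 0, "gripper": 1},
])

```text
clock: 6.55
eef_pos: [493.4, 10.3, -17.2]
eef_rot: [3.142, -0.0, 3.141]
wrist_force: [-0.3, -0.5, -0.5]
finger_gap: 94.1
finger_force: 0.0
```

Request:
carry_out([
  {"dp": [0, 0, 2], "roll": 0, "gripper": 1},
  {"dp": [0, 0, 3], "roll": 0, "gripper": 1},
  {"dp": [0, 0, 3], "roll": 0, "gripper": 1},
])

```text
clock: 6.8
eef_pos: [493.4, 10.2, -20.2]
eef_rot: [-3.142, -0.0, 3.141]
wrist_force: [0.1, 0.8, 0.2]
finger_gap: 94.1
finger_force: 0.0
```

Request:
carry_out([
  {"dp": [0, 0, 1], "roll": 0, "gripper": 1},
  {"dp": [0, 0, 2], "roll": 0, "gripper": 1},
  {"dp": [0, 0, 2], "roll": 0, "gripper": 1},
])

```text
clock: 7.05
eef_pos: [493.4, 10.2, -22.1]
eef_rot: [-3.142, -0.0, 3.141]
wrist_force: [0.3, -0.5, 0.1]
finger_gap: 94.0
finger_force: 0.0
```

Request:
carry_out([
  {"dp": [0, 0, 1], "roll": 0, "gripper": 1},
  {"dp": [0, 0, 2], "roll": 0, "gripper": 1},
  {"dp": [0, 0, 2], "roll": 0, "gripper": 1},
])

```text
clock: 7.3
eef_pos: [493.4, 10.3, -24.2]
eef_rot: [3.142, -0.0, 3.141]
wrist_force: [0.5, -0.1, -0.5]
finger_gap: 94.2
finger_force: 0.0
```

Request:
carry_out([
  {"dp": [0, 0, 1], "roll": 0, "gripper": 1},
  {"dp": [0, 0, 2], "roll": 0, "gripper": 1},
  {"dp": [0, 0, 2], "roll": 0, "gripper": 1},
])

```text
clock: 7.55
eef_pos: [493.4, 10.3, -26.2]
eef_rot: [3.142, -0.0, 3.141]
wrist_force: [0.3, -0.8, -0.5]
finger_gap: 94.2
finger_force: 0.0
```

Request:
carry_out([
  {"dp": [0, 0, 1], "roll": 0, "gripper": 1},
  {"dp": [0, 0, 2], "roll": 0, "gripper": 1},
  {"dp": [0, 0, 2], "roll": 0, "gripper": 1},
])

```text
clock: 7.8
eef_pos: [493.7, 10.3, -27.2]
eef_rot: [-3.142, 0.0, 3.141]
wrist_force: [-5.3, -0.0, 14.0]
finger_gap: 93.9
finger_force: 6.6
```

Contact at reported z ≈ -27, so true tip height = reported + 27. Now I'll grip blue with the tip at about 12 mm.

Request:
carry_out([
  {"dp": [0, 0, -7], "roll": 0, "gripper": 1},
  {"dp": [0, 0, -13], "roll": 0, "gripper": 1},
  {"dp": [0, 0, -13], "roll": 0, "gripper": 0.6},
  {"dp": [0, 0, -13], "roll": 0, "gripper": 0.4},
  {"dp": [0, 0, -13], "roll": 0, "gripper": 0.2},
  {"dp": [0, 0, -13], "roll": 0, "gripper": 0.1},
  {"dp": [0, 0, -13], "roll": 0, "gripper": 0},
  {"dp": [0, 0, -13], "roll": 0, "gripper": 0},
  {"dp": [0, 0, -13], "roll": 0, "gripper": 0},
], newtons=15)

```text
clock: 8.55
eef_pos: [493.4, 10.3, -15.2]
eef_rot: [3.142, -0.0, 3.141]
wrist_force: [0.7, -0.1, -1.1]
finger_gap: 61.8
finger_force: 15.0
```

Request:
carry_out([
  {"dp": [0, 0, -20], "roll": 0, "gripper": 0},
  {"dp": [0, 0, -50], "roll": 0, "gripper": 0},
  {"dp": [0, 0, -80], "roll": 0, "gripper": 0},
  {"dp": [-20, 17, -100], "roll": 0, "gripper": 0},
  {"dp": [-45, 39, -105], "roll": 0, "gripper": 0},
  {"dp": [-70, 61, -105], "roll": 0, "gripper": 0},
  {"dp": [-95, 83, -105], "roll": 0, "gripper": 0},
  {"dp": [-120, 104, -105], "roll": 0, "gripper": 0},
  {"dp": [-145, 126, -105], "roll": 0, "gripper": 0},
  {"dp": [-163, 142, -105], "roll": 0, "gripper": 0},
  {"dp": [-170, 148, -105], "roll": 0, "gripper": 0},
  {"dp": [-170, 148, -105], "roll": 0, "gripper": 0},
])

```text
clock: 9.55
eef_pos: [664.1, 159.6, 88.9]
eef_rot: [-3.142, -0.001, -3.14]
wrist_force: [-0.9, -0.2, -1.3]
finger_gap: 61.5
finger_force: 15.0
```

Request:
carry_out([
  {"dp": [0, 0, 0], "roll": 0, "gripper": 0},
  {"dp": [0, 0, 0], "roll": 0, "gripper": 0},
])

```text
clock: 9.72
eef_pos: [663.0, 157.6, 89.8]
eef_rot: [-3.141, -0.001, 3.141]
wrist_force: [-0.1, -0.6, -1.6]
finger_gap: 61.7
finger_force: 15.0
```

Request:
carry_out([
  {"dp": [-1, 1, 20], "roll": 0, "gripper": 0},
  {"dp": [-1, 1, 40], "roll": 0, "gripper": 0},
  {"dp": [-1, 1, 55], "roll": 0, "gripper": 0},
  {"dp": [-1, 1, 64], "roll": 0, "gripper": 0},
  {"dp": [-1, 1, 67], "roll": 0, "gripper": 0},
  {"dp": [-1, 1, 67], "roll": 0, "gripper": 0},
  {"dp": [-1, 1, 67], "roll": 0, "gripper": 0},
])

```text
clock: 10.3
eef_pos: [664.9, 159.1, 24.2]
eef_rot: [3.141, 0.001, 3.141]
wrist_force: [-0.5, 0.8, -0.7]
finger_gap: 61.7
finger_force: 15.0
```

Run:
```python
from h import *
im=viewer.camera("scene"); s=read_state(); p=s["eef_pos"]; print(p,s["wrist_force"])
c=np.ascontiguousarray(cv2.resize(im[115:195,270:370,::-1],None,fx=7,fy=7,interpolation=2))
def dr(z,r,xy,col):
    for q in proj("scene",solid(*xy,z,[(0,r)])): cv2.circle(c,((q-[270,115]+.5)*7).astype(int).tolist(),1,col,-1)
dr(p[2]+27-3,31,p[:2],(0,0,255)); dr(p[2]+27+21,31,p[:2],(0,0,255)); dr(32,31,(664,158.6),(0,255,0))
cv2.imwrite("pics/p1.png",c)
```

```text
[665.08947801 159.15749299  24.35757375] [ 0.14290981 -0.31801135 -0.77520658]
```

View pics/p1.png

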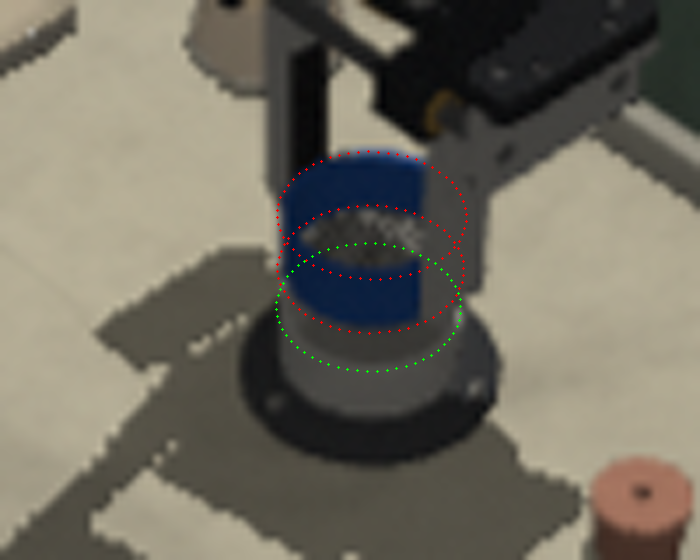

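The held sieve (red circles) and pan rim (green) line up as predicted, so I'll lower it.

Request:
carry_out([
  {"dp": [0.5, 0, 4], "roll": 0, "gripper": 0},
  {"dp": [0.5, 0, 8], "roll": 0, "gripper": 0},
  {"dp": [0.5, 0, 11], "roll": 0, "gripper": 0},
  {"dp": [0.5, 0, 13], "roll": 0, "gripper": 0},
  {"dp": [0.5, 0, 15], "roll": 0, "gripper": 0},
  {"dp": [0.5, 0, 15], "roll": 0, "gripper": 0},
])

```text
clock: 10.85
eef_pos: [664.7, 158.2, 9.2]
eef_rot: [-3.14, 0.001, 3.141]
wrist_force: [-3.7, -8.3, 11.0]
finger_gap: 61.4
finger_force: 14.9
```

Request:
carry_out([
  {"dp": [0, 0, 1], "roll": 0, "gripper": 0},
  {"dp": [0, 0, 1.5], "roll": 0, "gripper": 0},
  {"dp": [0, 0, 1.5], "roll": 0, "gripper": 0},
])

```text
clock: 11.1
eef_pos: [665.1, 158.1, 8.9]
eef_rot: [-3.14, 0.003, 3.141]
wrist_force: [-5.7, -9.0, 17.6]
finger_gap: 61.2
finger_force: 15.0
```

Request:
carry_out([
  {"dp": [0.6, -1, 0], "roll": 0, "gripper": 0},
  {"dp": [0.6, -1, 0], "roll": 0, "gripper": 0},
  {"dp": [0.6, -1, 0], "roll": 0, "gripper": 0},
])

```text
clock: 11.35
eef_pos: [664.3, 158.0, 7.4]
eef_rot: [3.142, 0.002, 3.141]
wrist_force: [1.5, -0.6, 4.5]
finger_gap: 60.9
finger_force: 14.9
```

Seated, with low forces. I'll release and retreat.

Request:
carry_out([
  {"dp": [0, 0, 0], "roll": 0, "gripper": 0.5},
  {"dp": [0, 0, 0], "roll": 0, "gripper": 0.8},
  {"dp": [0, 0, 0], "roll": 0, "gripper": 1},
  {"dp": [0, 0, 0], "roll": 0, "gripper": 1},
  {"dp": [0, 0, 0], "roll": 0, "gripper": 1},
  {"dp": [0, 0, 0], "roll": 0, "gripper": 1},
  {"dp": [0, 0, -20], "roll": 0, "gripper": 1},
  {"dp": [0, 0, -50], "roll": 0, "gripper": 1},
  {"dp": [0, 0, -85], "roll": 0, "gripper": 1},
  {"dp": [10, -20, -100], "roll": 0, "gripper": 1},
  {"dp": [25, -50, -100], "roll": 0, "gripper": 1},
  {"dp": [40, -80, -100], "roll": 0, "gripper": 1},
])

```text
clock: 12.35
eef_pos: [623.2, 77.9, 107.6]
eef_rot: [3.141, 0.002, -3.14]
wrist_force: [0.9, -0.3, 0.0]
finger_gap: 94.3
finger_force: 0.0
```

Request:
carry_out([
  {"dp": [14, -29, 0], "roll": 0, "gripper": 1},
  {"dp": [29, -58, 0], "roll": 0, "gripper": 1},
  {"dp": [43, -87, 0], "roll": 0, "gripper": 1},
  {"dp": [57, -116, 0], "roll": 0, "gripper": 1},
  {"dp": [72, -145, 0], "roll": 0, "gripper": 1},
  {"dp": [86, -174, 0], "roll": 0, "gripper": 1},
  {"dp": [100, -203, 0], "roll": 0, "gripper": 1},
  {"dp": [115, -232, 0], "roll": 0, "gripper": 1},
  {"dp": [129, -261, 0], "roll": 0, "gripper": 1},
  {"dp": [143, -290, 0], "roll": 0, "gripper": 1},
  {"dp": [155, -312, 0], "roll": 0, "gripper": 1},
  {"dp": [157.5, -319, 0], "roll": 0, "gripper": 1},
])

```text
clock: 13.35
eef_pos: [464.4, -243.2, 106.7]
eef_rot: [-3.141, -0.0, 3.139]
wrist_force: [0.1, 0.6, -0.0]
finger_gap: 93.6
finger_force: 0.0
```

Request:
carry_out([
  {"dp": [0, 0, 0], "roll": 0, "gripper": 1},
  {"dp": [0, 0, 0], "roll": 0, "gripper": 1},
])

```text
clock: 13.52
eef_pos: [466.2, -240.3, 106.6]
eef_rot: [3.141, 0.0, 3.141]
wrist_force: [-0.1, -0.4, 0.2]
finger_gap: 94.0
finger_force: 0.0
```

Request:
carry_out([
  {"dp": [0.5, -0.5, 30], "roll": 0, "gripper": 1},
  {"dp": [0.5, -0.5, 60], "roll": 0, "gripper": 1},
  {"dp": [0.5, -0.5, 90], "roll": 0, "gripper": 1},
  {"dp": [0.5, -0.5, 108], "roll": 0, "gripper": 1},
  {"dp": [0.5, -0.5, 116], "roll": 0, "gripper": 1},
  {"dp": [0.5, -0.5, 121.5], "roll": 0, "gripper": 1},
  {"dp": [0.5, -0.5, 121.5], "roll": 0, "gripper": 0.6},
  {"dp": [0.5, -0.5, 121.5], "roll": 0, "gripper": 0.4},
  {"dp": [0.5, -0.5, 121.5], "roll": 0, "gripper": 0.2},
  {"dp": [0.5, -0.5, 121.5], "roll": 0, "gripper": 0},
  {"dp": [0.5, -0.5, 121.5], "roll": 0, "gripper": 0},
  {"dp": [0.5, -0.5, 121.5], "roll": 0, "gripper": 0},
])

```text
clock: 14.52
eef_pos: [465.7, -241.4, -14.3]
eef_rot: [-3.141, 0.001, 3.141]
wrist_force: [-1.0, -0.0, 4.7]
finger_gap: 61.5
finger_force: 14.8
```

Request:
carry_out([
  {"dp": [0, 0, 0], "roll": 0, "gripper": 0},
  {"dp": [0, 0, 0], "roll": 0, "gripper": 0},
])

```text
clock: 14.68
eef_pos: [465.7, -241.4, -14.3]
eef_rot: [-3.141, 0.001, 3.141]
wrist_force: [-0.3, 0.7, 5.5]
finger_gap: 61.5
finger_force: 14.8
```

A 5 N upward force here suggests the tips touch the table, so the z offset may vary with position. I'll check in the image.

Run:
```python
from h import *
im=viewer.camera("scene"); s=read_state(); p=s["eef_pos"]; g=s["finger_gap"]/2
print(p,s["joints"],s["wrist_force"])
c=np.ascontiguousarray(cv2.resize(im[280:370,340:450,::-1],None,fx=7,fy=7,interpolation=2))
for z,col in((0,(0,0,255)),(12,(0,255,0))):
  for sy in(g,g+13,-g,-g-13):
    for sx in(8,-8):
        cv2.circle(c,((proj("scene",[p[0]+sx,p[1]+sy,z])[0]-[340,280]+.5)*7).astype(int).tolist(),2,col,-1)
cv2.imwrite("pics/y1.png",c)
```

```text
[ 465.69202277 -241.43993934  -14.32915965] [-5.48148489e-01  4.89580871e-01  1.75711471e+00  3.87716427e-05
  8.93991938e-01 -2.11874568e+00] [-0.63985887  0.73187555  6.82051044]
```

View pics/y1.png

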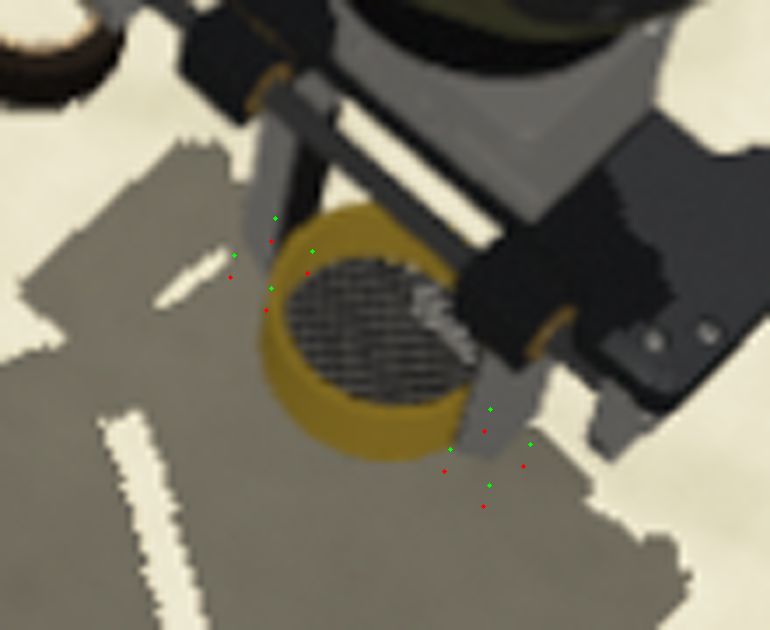

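The tips are clear of the table (about 15 mm up); the force came from closing on the ring before the arm had settled. I'll carry yellow over.

Request:
carry_out([
  {"dp": [0, 0, -20], "roll": 0, "gripper": 0},
  {"dp": [0, 0, -50], "roll": 0, "gripper": 0},
  {"dp": [0, 0, -85], "roll": 0, "gripper": 0},
  {"dp": [-10, 20, -110], "roll": 0, "gripper": 0},
  {"dp": [-24, 48, -120], "roll": 0, "gripper": 0},
  {"dp": [-38, 76, -120], "roll": 0, "gripper": 0},
  {"dp": [-52, 104, -120], "roll": 0, "gripper": 0},
  {"dp": [-66, 132, -120], "roll": 0, "gripper": 0},
  {"dp": [-80, 160, -120], "roll": 0, "gripper": 0},
  {"dp": [-94, 188, -120], "roll": 0, "gripper": 0},
  {"dp": [-108, 216, -120], "roll": 0, "gripper": 0},
  {"dp": [-120, 240, -120], "roll": 0, "gripper": 0},
])

```text
clock: 15.73
eef_pos: [585.9, 0.6, 105.0]
eef_rot: [3.142, -0.0, -3.141]
wrist_force: [0.5, -0.5, -0.8]
finger_gap: 61.3
finger_force: 14.8
```

Request:
carry_out([
  {"dp": [-12, 24, 0], "roll": 0, "gripper": 0},
  {"dp": [-25, 50, 0], "roll": 0, "gripper": 0},
  {"dp": [-37, 75, 0], "roll": 0, "gripper": 0},
  {"dp": [-50, 100, 0], "roll": 0, "gripper": 0},
  {"dp": [-62, 125, 0], "roll": 0, "gripper": 0},
  {"dp": [-72, 145, 0], "roll": 0, "gripper": 0},
  {"dp": [-78, 156, 0], "roll": 0, "gripper": 0},
  {"dp": [-78, 159, 0], "roll": 0, "gripper": 0},
  {"dp": [-78, 159, 0], "roll": 0, "gripper": 0},
  {"dp": [-78, 159, 0], "roll": 0, "gripper": 0},
])

```text
clock: 16.57
eef_pos: [663.1, 157.0, 104.8]
eef_rot: [-3.141, -0.001, 3.141]
wrist_force: [-0.9, -0.3, -0.3]
finger_gap: 61.6
finger_force: 14.8
```

Request:
carry_out([
  {"dp": [-1, 1, 20], "roll": 0, "gripper": 0},
  {"dp": [-1, 1, 40], "roll": 0, "gripper": 0},
  {"dp": [-1, 1, 54], "roll": 0, "gripper": 0},
  {"dp": [-1, 1, 60], "roll": 0, "gripper": 0},
  {"dp": [-1, 1, 63], "roll": 0, "gripper": 0},
  {"dp": [-1, 1, 66], "roll": 0, "gripper": 0},
  {"dp": [-1, 1, 69], "roll": 0, "gripper": 0},
  {"dp": [-1, 1, 70], "roll": 0, "gripper": 0},
  {"dp": [-1, 1, 71], "roll": 0, "gripper": 0},
  {"dp": [-1, 1, 71], "roll": 0, "gripper": 0},
])

```text
clock: 17.4
eef_pos: [664.6, 158.8, 34.3]
eef_rot: [3.142, 0.0, 3.142]
wrist_force: [0.1, -1.0, -1.1]
finger_gap: 61.5
finger_force: 14.8
```

Request:
carry_out([
  {"dp": [0.2, -0.4, 1], "roll": 0, "gripper": 0},
  {"dp": [0.2, -0.4, 2], "roll": 0, "gripper": 0},
  {"dp": [0.2, -0.4, 3], "roll": 0, "gripper": 0},
  {"dp": [0.2, -0.4, 3], "roll": 0, "gripper": 0},
])

```text
clock: 17.73
eef_pos: [664.5, 158.3, 32.6]
eef_rot: [3.142, 0.001, 3.142]
wrist_force: [-4.6, -1.6, 11.6]
finger_gap: 61.3
finger_force: 14.7
```

Request:
carry_out([
  {"dp": [0.5, 0, -0.3], "roll": 0, "gripper": 0},
  {"dp": [0.5, 0, -0.3], "roll": 0, "gripper": 0},
  {"dp": [0.5, 0, -0.3], "roll": 0, "gripper": 0},
])

```text
clock: 17.98
eef_pos: [664.5, 158.3, 32.7]
eef_rot: [3.141, 0.002, 3.141]
wrist_force: [-1.5, -1.1, 6.1]
finger_gap: 61.6
finger_force: 14.8
```

Request:
carry_out([
  {"dp": [0, 0, 0], "roll": 0, "gripper": 0.5},
  {"dp": [0, 0, 0], "roll": 0, "gripper": 0.8},
  {"dp": [0, 0, 0], "roll": 0, "gripper": 1},
  {"dp": [0, 0, 0], "roll": 0, "gripper": 1},
  {"dp": [0, 0, 0], "roll": 0, "gripper": 1},
  {"dp": [0, 0, 0], "roll": 0, "gripper": 1},
  {"dp": [0, 0, -20], "roll": 0, "gripper": 1},
  {"dp": [0, 0, -50], "roll": 0, "gripper": 1},
  {"dp": [0, 0, -75], "roll": 0, "gripper": 1},
  {"dp": [20, 16, -85], "roll": 0, "gripper": 1},
  {"dp": [42, 34, -85], "roll": 0, "gripper": 1},
  {"dp": [64, 52, -85], "roll": 0, "gripper": 1},
])

```text
clock: 18.98
eef_pos: [599.3, 210.7, 117.1]
eef_rot: [3.141, 0.001, 3.14]
wrist_force: [-0.7, 0.1, -1.4]
finger_gap: 93.8
finger_force: 0.0
```

Red sits near the notebook on its +y side, so I'll turn the gripper 90° so that the fingers close along x there.

Request:
carry_out([
  {"dp": [9, 7, 0], "roll": 7, "gripper": 1},
  {"dp": [18, 14, 0], "roll": 14, "gripper": 1},
  {"dp": [27, 21, 0], "roll": 21, "gripper": 1},
  {"dp": [36, 28, 0], "roll": 28, "gripper": 1},
  {"dp": [45, 36, 0], "roll": 35, "gripper": 1},
  {"dp": [54, 43, 0], "roll": 42, "gripper": 1},
  {"dp": [63, 50, 0], "roll": 49, "gripper": 1},
  {"dp": [72, 57, 0], "roll": 56, "gripper": 1},
  {"dp": [81, 65, 0], "roll": 63, "gripper": 1},
  {"dp": [90, 72, 0], "roll": 70, "gripper": 1},
  {"dp": [98, 79, 0], "roll": 77, "gripper": 1},
  {"dp": [103, 82.6, 0], "roll": 84, "gripper": 1},
])

```text
clock: 19.98
eef_pos: [496.0, 293.7, 116.5]
eef_rot: [3.142, -0.0, 1.67]
wrist_force: [0.7, 0.3, -0.4]
finger_gap: 94.0
finger_force: 0.0
```

Request:
carry_out([
  {"dp": [0, 0, 0], "roll": 6, "gripper": 1},
  {"dp": [0, 0, 0], "roll": 6, "gripper": 1},
  {"dp": [0, 0, 0], "roll": 6, "gripper": 1},
])

```text
clock: 20.23
eef_pos: [496.8, 293.0, 116.4]
eef_rot: [3.141, -0.0, 1.574]
wrist_force: [0.3, 0.3, -0.1]
finger_gap: 94.3
finger_force: 0.0
```

Request:
carry_out([
  {"dp": [0, -0.5, 30], "roll": 0, "gripper": 1},
  {"dp": [0, -0.5, 65], "roll": 0, "gripper": 1},
  {"dp": [0, -0.5, 95], "roll": 0, "gripper": 1},
  {"dp": [0, -0.5, 115], "roll": 0, "gripper": 1},
  {"dp": [0, -0.5, 126], "roll": 0, "gripper": 1},
  {"dp": [0, -0.5, 131.5], "roll": 0, "gripper": 1},
  {"dp": [0, -0.5, 131.5], "roll": 0, "gripper": 1},
  {"dp": [0, -0.5, 131.5], "roll": 0, "gripper": 1},
])

```text
clock: 20.9
eef_pos: [496.9, 293.2, -14.1]
eef_rot: [3.14, -0.001, 1.572]
wrist_force: [-0.3, 0.9, -0.5]
finger_gap: 93.7
finger_force: 0.0
```

Request:
carry_out([
  {"dp": [0, 0, 0], "roll": 0, "gripper": 0.6},
  {"dp": [0, 0, 0], "roll": 0, "gripper": 0.4},
  {"dp": [0, 0, 0], "roll": 0, "gripper": 0.2},
  {"dp": [0, 0, 0], "roll": 0, "gripper": 0},
  {"dp": [0, 0, 0], "roll": 0, "gripper": 0},
  {"dp": [0, 0, 0], "roll": 0, "gripper": 0},
  {"dp": [0, 0, 0], "roll": 0, "gripper": 0},
])

```text
clock: 21.48
eef_pos: [496.3, 293.0, -14.9]
eef_rot: [3.141, -0.0, 1.571]
wrist_force: [-1.3, -0.3, 4.4]
finger_gap: 62.4
finger_force: 15.0
```

Request:
carry_out([
  {"dp": [0, 0, -20], "roll": 0, "gripper": 0},
  {"dp": [0, 0, -50], "roll": 0, "gripper": 0},
  {"dp": [0, 0, -85], "roll": 0, "gripper": 0},
  {"dp": [-10, 12, -110], "roll": 0, "gripper": 0},
  {"dp": [-28, 34, -125], "roll": 0, "gripper": 0},
  {"dp": [-46, 57, -125], "roll": 0, "gripper": 0},
  {"dp": [-65, 81, -125], "roll": 0, "gripper": 0},
  {"dp": [-84, 105, -125], "roll": 0, "gripper": 0},
  {"dp": [-103, 128, -125], "roll": 0, "gripper": 0},
  {"dp": [-120, 150, -125], "roll": 0, "gripper": 0},
  {"dp": [-132, 164, -125], "roll": 0, "gripper": 0},
  {"dp": [-135, 168, -125], "roll": 0, "gripper": 0},
])

```text
clock: 22.48
eef_pos: [665.7, 155.6, 109.0]
eef_rot: [-3.141, 0.0, 1.568]
wrist_force: [-0.4, 0.8, -0.3]
finger_gap: 63.2
finger_force: 15.0
```

Request:
carry_out([
  {"dp": [0, 0, 0], "roll": 0, "gripper": 0},
  {"dp": [0, 0, 0], "roll": 0, "gripper": 0},
  {"dp": [0, 0, 0], "roll": 0, "gripper": 0},
])

```text
clock: 22.73
eef_pos: [663.5, 159.0, 109.9]
eef_rot: [-3.141, -0.0, 1.572]
wrist_force: [-0.7, -0.4, -0.7]
finger_gap: 62.7
finger_force: 15.0
```

Request:
carry_out([
  {"dp": [-0.8, 0.8, 15], "roll": 0, "gripper": 0},
  {"dp": [-0.8, 0.8, 30], "roll": 0, "gripper": 0},
  {"dp": [-0.8, 0.8, 38], "roll": 0, "gripper": 0},
  {"dp": [-0.8, 0.8, 42], "roll": 0, "gripper": 0},
  {"dp": [-0.8, 0.8, 45], "roll": 0, "gripper": 0},
  {"dp": [-0.8, 0.8, 48], "roll": 0, "gripper": 0},
  {"dp": [-0.8, 0.8, 50], "roll": 0, "gripper": 0},
  {"dp": [-0.8, 0.8, 51.5], "roll": 0, "gripper": 0},
  {"dp": [-0.8, 0.8, 51.5], "roll": 0, "gripper": 0},
  {"dp": [-0.8, 0.8, 51.5], "roll": 0, "gripper": 0},
])

```text
clock: 23.57
eef_pos: [665.1, 157.2, 58.5]
eef_rot: [3.141, -0.0, 1.571]
wrist_force: [-0.7, 0.9, -1.1]
finger_gap: 63.0
finger_force: 15.0
```

Request:
carry_out([
  {"dp": [0, 0, 1], "roll": 0, "gripper": 0},
  {"dp": [0, 0, 2], "roll": 0, "gripper": 0},
  {"dp": [0, 0, 2.7], "roll": 0, "gripper": 0},
  {"dp": [0, 0, 2.7], "roll": 0, "gripper": 0},
])

```text
clock: 23.9
eef_pos: [665.1, 157.2, 56.1]
eef_rot: [3.141, -0.0, 1.571]
wrist_force: [-2.1, 0.8, 4.0]
finger_gap: 62.5
finger_force: 15.0
```

Request:
carry_out([
  {"dp": [0, -0.4, 0.7], "roll": 0, "gripper": 0},
  {"dp": [0, -0.4, 0.7], "roll": 0, "gripper": 0},
  {"dp": [0, -0.4, 0.7], "roll": 0, "gripper": 0},
])

```text
clock: 24.15
eef_pos: [665.2, 157.2, 56.1]
eef_rot: [3.14, -0.0, 1.571]
wrist_force: [-2.0, 0.6, 7.1]
finger_gap: 62.6
finger_force: 15.0
```

Request:
carry_out([
  {"dp": [0, 0, -0.5], "roll": 0, "gripper": 0.5},
  {"dp": [0, 0, -0.5], "roll": 0, "gripper": 0.8},
  {"dp": [0, 0, -0.5], "roll": 0, "gripper": 1},
  {"dp": [0, 0, -0.5], "roll": 0, "gripper": 1},
  {"dp": [0, 0, -0.5], "roll": 0, "gripper": 1},
  {"dp": [0, 0, -0.5], "roll": 0, "gripper": 1},
  {"dp": [0, 0, -20], "roll": 0, "gripper": 1},
  {"dp": [0, 0, -50], "roll": 0, "gripper": 1},
  {"dp": [0, 0, -75], "roll": 0, "gripper": 1},
  {"dp": [-20, -3, -75], "roll": 0, "gripper": 1},
  {"dp": [-50, -7, -75], "roll": 0, "gripper": 1},
  {"dp": [-80, -12, -75], "roll": 0, "gripper": 1},
])

```text
clock: 25.15
eef_pos: [652.5, 76.7, 130.2]
eef_rot: [3.141, 0.0, 1.572]
wrist_force: [0.7, -0.6, -0.3]
finger_gap: 94.1
finger_force: 0.0
```

Request:
carry_out([
  {"dp": [-20, -3, 0], "roll": 0, "gripper": 1},
  {"dp": [-45, -7, 0], "roll": 0, "gripper": 1},
  {"dp": [-70, -10, 0], "roll": 0, "gripper": 1},
  {"dp": [-95, -14, 10], "roll": 0, "gripper": 1},
  {"dp": [-120, -18, 30], "roll": 0, "gripper": 0.6},
  {"dp": [-145, -21, 50], "roll": 0, "gripper": 0.3},
  {"dp": [-158, -23.5, 70], "roll": 0, "gripper": 0.1},
  {"dp": [-161.5, -24, 85], "roll": 0, "gripper": 0.1},
  {"dp": [-161.5, -24, 95], "roll": 0, "gripper": 0.1},
  {"dp": [-161.5, -24, 100], "roll": 0, "gripper": 0.1},
  {"dp": [-161.5, -24, 100], "roll": 0, "gripper": 0.1},
  {"dp": [-161.5, -24, 100], "roll": 0, "gripper": 0.1},
])

```text
clock: 26.15
eef_pos: [629.1, -83.8, 30.6]
eef_rot: [3.141, 0.0, 1.571]
wrist_force: [-0.3, -0.8, -0.6]
finger_gap: 52.2
finger_force: 0.0
```

Run:
```python
from h import *
im=viewer.camera("scene"); s=read_state(); p=s["eef_pos"]; print(p,s["finger_gap"])
a=cv2.resize(im[190:270,340:440,::-1],None,fx=4,fy=4,interpolation=2); b=cv2.resize(im[100:180,270:370,::-1],None,fx=4,fy=4,interpolation=2)
a=np.ascontiguousarray(a); g=s["finger_gap"]/2
for sx in (g,-g): cv2.circle(a,((proj("scene",p+[sx,0,27])[0]-[340,190]+.5)*4).astype(int).tolist(),3,(0,0,255),-1)
cv2.imwrite("pics/l1.png",np.hstack([a,b]))
```

```text
[629.27234568 -83.8478034   30.98536049] 51.743620977631004
```

View pics/l1.png

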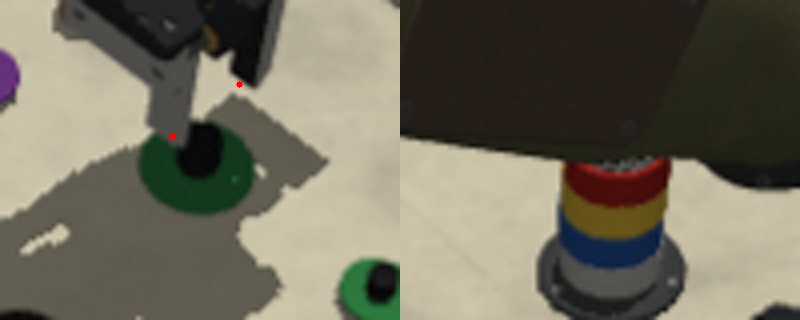

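The stack (crop right, 615,200) looks level, and the fingers (marks at 172,136 and 239,84) straddle the large lid's knob. I'll descend and grip it.

Request:
carry_out([
  {"dp": [-0.8, -0.5, 15], "roll": 0, "gripper": 0.1},
  {"dp": [-0.8, -0.5, 28], "roll": 0, "gripper": 0.1},
  {"dp": [-0.8, -0.5, 35], "roll": 0, "gripper": 0.1},
  {"dp": [-0.8, -0.5, 38.5], "roll": 0, "gripper": 0.1},
  {"dp": [-0.8, -0.5, 38.5], "roll": 0, "gripper": 0.1},
  {"dp": [-0.8, -0.5, 38.5], "roll": 0, "gripper": 0.1},
])

```text
clock: 26.7
eef_pos: [628.3, -85.1, -8.3]
eef_rot: [3.141, 0.0, 1.571]
wrist_force: [-0.6, -0.1, -0.5]
finger_gap: 51.8
finger_force: 0.0
```

Request:
carry_out([
  {"dp": [0, 0, 0], "roll": 0, "gripper": -0.2},
  {"dp": [0, 0, 0], "roll": 0, "gripper": -0.4},
  {"dp": [0, 0, 0], "roll": 0, "gripper": -0.6},
  {"dp": [0, 0, 0], "roll": 0, "gripper": -0.8},
  {"dp": [0, 0, 0], "roll": 0, "gripper": -0.8},
  {"dp": [0, 0, 0], "roll": 0, "gripper": -0.8},
  {"dp": [0, 0, 0], "roll": 0, "gripper": -0.8},
], newtons=12)

```text
clock: 27.28
eef_pos: [628.2, -85.2, -8.3]
eef_rot: [3.141, 0.0, 1.571]
wrist_force: [-0.6, 0.2, 3.1]
finger_gap: 23.8
finger_force: 12.0
```

Request:
carry_out([
  {"dp": [0, 0, -20], "roll": 0, "gripper": -0.8},
  {"dp": [0, 0, -50], "roll": 0, "gripper": -0.8},
  {"dp": [0, 0, -85], "roll": 0, "gripper": -0.8},
  {"dp": [15, 2, -120], "roll": 0, "gripper": -0.8},
  {"dp": [38, 6, -142], "roll": 0, "gripper": -0.8},
  {"dp": [65, 10, -150], "roll": 0, "gripper": -0.8},
  {"dp": [95, 14, -150], "roll": 0, "gripper": -0.8},
  {"dp": [125, 19, -150], "roll": 0, "gripper": -0.8},
  {"dp": [155, 23, -150], "roll": 0, "gripper": -0.8},
  {"dp": [185, 28, -150], "roll": 0, "gripper": -0.8},
  {"dp": [210, 32, -150], "roll": 0, "gripper": -0.8},
  {"dp": [230, 34, -150], "roll": 0, "gripper": -0.8},
])

```text
clock: 28.28
eef_pos: [662.1, 147.0, 141.1]
eef_rot: [-3.141, -0.0, 1.572]
wrist_force: [0.5, -0.5, -0.7]
finger_gap: 23.2
finger_force: 12.0
```

Request:
carry_out([
  {"dp": [10, 2, 0], "roll": 0, "gripper": -0.8},
  {"dp": [13, 2.3, 0], "roll": 0, "gripper": -0.8},
  {"dp": [13, 2.3, 0], "roll": 0, "gripper": -0.8},
  {"dp": [13, 2.3, 0], "roll": 0, "gripper": -0.8},
])

```text
clock: 28.62
eef_pos: [664.5, 156.7, 141.3]
eef_rot: [-3.141, 0.0, 1.57]
wrist_force: [-0.3, 0.5, -1.3]
finger_gap: 23.8
finger_force: 12.0
```

Target is about y 157.8 with the lid seated at z ≈ 86.7.

Request:
carry_out([
  {"dp": [1, 0, 15], "roll": 0, "gripper": -0.8},
  {"dp": [1, 0, 30], "roll": 0, "gripper": -0.8},
  {"dp": [1, 0, 40], "roll": 0, "gripper": -0.8},
  {"dp": [1, 0, 44], "roll": 0, "gripper": -0.8},
  {"dp": [1, 0, 47], "roll": 0, "gripper": -0.8},
  {"dp": [1, 0, 49.5], "roll": 0, "gripper": -0.8},
  {"dp": [1, 0, 51.5], "roll": 0, "gripper": -0.8},
  {"dp": [1, 0, 52.5], "roll": 0, "gripper": -0.8},
  {"dp": [1, 0, 52.5], "roll": 0, "gripper": -0.8},
  {"dp": [1, 0, 52.5], "roll": 0, "gripper": -0.8},
])

```text
clock: 29.45
eef_pos: [664.6, 158.8, 89.3]
eef_rot: [3.141, -0.0, 1.571]
wrist_force: [0.3, 0.1, -1.3]
finger_gap: 23.8
finger_force: 12.0
```

Request:
carry_out([
  {"dp": [0, 0, 1], "roll": 0, "gripper": -0.8},
  {"dp": [0, 0, 2], "roll": 0, "gripper": -0.8},
  {"dp": [0, 0, 2.5], "roll": 0, "gripper": -0.8},
  {"dp": [0, 0, 2.5], "roll": 0, "gripper": -0.8},
])

```text
clock: 29.78
eef_pos: [664.6, 158.8, 86.7]
eef_rot: [3.141, 0.0, 1.571]
wrist_force: [0.5, -0.1, 1.0]
finger_gap: 23.3
finger_force: 12.0
```

Request:
carry_out([
  {"dp": [0, 0, 0.8], "roll": 0, "gripper": -0.8},
  {"dp": [0, 0, 0.8], "roll": 0, "gripper": -0.8},
  {"dp": [0, 0, 0.8], "roll": 0, "gripper": -0.8},
])

```text
clock: 30.03
eef_pos: [664.7, 158.8, 86.6]
eef_rot: [3.141, -0.0, 1.571]
wrist_force: [-1.9, -1.5, 6.9]
finger_gap: 23.7
finger_force: 12.0
```

Request:
carry_out([
  {"dp": [0, 0, -0.6], "roll": 0, "gripper": -0.4},
  {"dp": [0, 0, -0.6], "roll": 0, "gripper": 0},
  {"dp": [0, 0, -0.6], "roll": 0, "gripper": 0.2},
  {"dp": [0, 0, -0.6], "roll": 0, "gripper": 0.2},
  {"dp": [0, 0, -0.6], "roll": 0, "gripper": 0.2},
  {"dp": [0, 0, -15], "roll": 0, "gripper": 0.2},
  {"dp": [0, 0, -40], "roll": 0, "gripper": 0.2},
  {"dp": [-15, 0, -70], "roll": 0, "gripper": 0.2},
  {"dp": [-45, -10, -80], "roll": 0, "gripper": 0.2},
  {"dp": [-80, -25, -80], "roll": 0, "gripper": 0.2},
  {"dp": [-115, -45, -80], "roll": 0, "gripper": 0.2},
  {"dp": [-150, -65, -80], "roll": 0, "gripper": 0.2},
])

```text
clock: 31.03
eef_pos: [598.4, 7.6, 165.5]
eef_rot: [3.141, 0.0, 1.571]
wrist_force: [1.4, -1.0, 0.1]
finger_gap: 56.3
finger_force: 0.0
```

Request:
carry_out([
  {"dp": [-35, -20, 0], "roll": 0, "gripper": 0.2},
  {"dp": [-70, -40, 0], "roll": 0, "gripper": 0.2},
  {"dp": [-105, -60, 0], "roll": 0, "gripper": 0.2},
  {"dp": [-140, -80, 0], "roll": 0, "gripper": 0.2},
  {"dp": [-165, -95, 0], "roll": 0, "gripper": 0.2},
  {"dp": [-165, -95, 0], "roll": 0, "gripper": 0.2},
])

```text
clock: 31.53
eef_pos: [502.3, -159.8, 165.9]
eef_rot: [-3.141, 0.001, 1.567]
wrist_force: [-0.5, 0.1, -0.3]
finger_gap: 56.4
finger_force: 0.0
```

Run:
```python
from h import *
a,b=viewer.camera("scene"),viewer.camera("top"); print(read_state()["eef_pos"])
c=np.ascontiguousarray(cv2.resize(a[95:195,230:380,::-1],None,fx=5,fy=5,interpolation=2))
for z,col in((32,(255,255,255)),(56,(255,255,255)),(80,(255,255,255)),(104,(255,255,255)),(110,(0,0,255))):
    for q in proj("scene",solid(664.3,158,z,[(0,31)])): cv2.circle(c,((q-[230,95]+.5)*5).astype(int).tolist(),1,col,-1)
cv2.imwrite("pics/f1.png",c); cv2.imwrite("pics/f2.png",a[:,:,::-1])
```

```text
[ 504.18464212 -156.81337456  165.8885444 ]
```

View pics/f1.png

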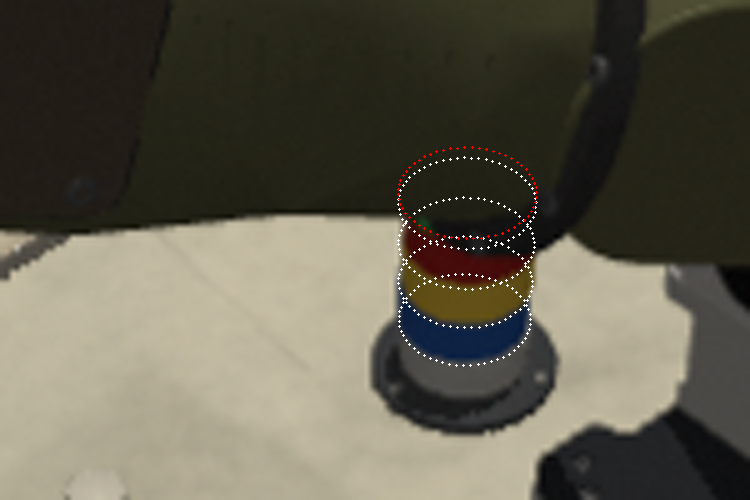

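View pics/f2.png

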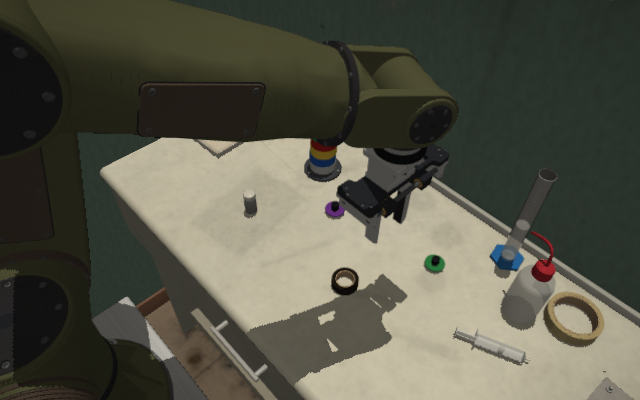

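The arm hides the lid from the scene camera. I'll swing further away and take the final picture.

Request:
carry_out([
  {"dp": [-35, -25, 0], "roll": 0, "gripper": 0.2},
  {"dp": [-70, -50, 0], "roll": 0, "gripper": 0.2},
  {"dp": [-105, -75, 0], "roll": 0, "gripper": 0.2},
  {"dp": [-140, -100, 0], "roll": 0, "gripper": 0.2},
  {"dp": [-175, -125, 0], "roll": 0, "gripper": 0.2},
  {"dp": [-210, -150, 0], "roll": 0, "gripper": 0.2},
  {"dp": [-245, -160, 0], "roll": 0, "gripper": 0.2},
  {"dp": [-270, -160, 0], "roll": 0, "gripper": 0.2},
  {"dp": [-270, -160, 0], "roll": 0, "gripper": 0.2},
  {"dp": [-270, -160, 0], "roll": 0, "gripper": 0.2},
])

```text
clock: 32.47
eef_pos: [344.9, -426.3, 165.0]
eef_rot: [-3.141, -0.001, 1.57]
wrist_force: [1.1, 0.7, -0.8]
finger_gap: 56.5
finger_force: 0.0
```

Run:
```python
from h import *
a,b=viewer.camera("scene"),viewer.camera("top"); print(read_state()["eef_pos"])
c=np.ascontiguousarray(cv2.resize(a[100:190,270:370,::-1],None,fx=5,fy=5,interpolation=2))
for z in(32,56,80,104,110):
    for q in proj("scene",solid(664.3,158,z,[(0,31)])): cv2.circle(c,((q-[270,100]+.5)*5).astype(int).tolist(),0,(255,255,255),-1)
d=cv2.resize(b[120:270,200:450,::-1],(300,180)); e=cv2.resize(a[:,:,::-1],(300,188))
v=np.zeros((450,300,3),np.uint8); v[:180]=d; v[190:378]=e
cv2.imwrite("pics/f3.png",np.hstack([c,v]))
for l,pr in {"vial_centre":VIAL,"tape_roll_centre":TAPE,"stopper_centre":STOP}.items():
    obs={n:hullc(x[0]["region"]) for n in P if (x:=models.cut_out(n,l))}
    if obs: print(l,solve(obs,pr)[0].round(1))
```

```text
[ 345.25446741 -425.03041746  165.39666944]
vial_centre [454.8 166.7]
tape_roll_centre [ 472.6 -105.2]
stopper_centre [672.8  38.1]
```

View pics/f3.png

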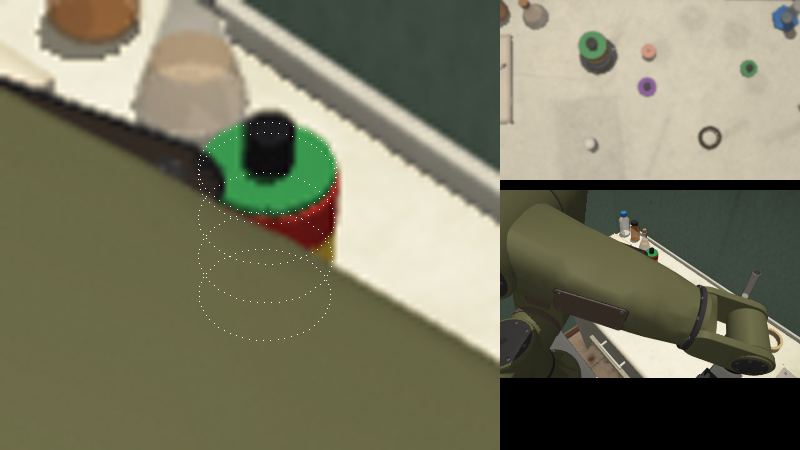

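The lid (crop 268,168, knob at 268,145) is level on the red ring and matches the predicted outline at 104–110 mm. The top view shows the vial, tape and stopper unmoved, and their measured positions agree. Handing in.

```bash
python3 -c "
from cell import manip; print(manip.sign_off())"
```

```text
the job is handed in; nothing more can be done
None
```

The stack stands on the pan in the order blue, yellow, red, then the large green lid. Each part stopped at its expected seated height, the gripper is clear, and the vial, tape roll and stopper are still in place; the job was handed in at about 33 s.

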